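# Put the lamp supply out of service

## Task

Put the lamp supply out of service: reach through the round opening of its guard and turn the sunk output knob all the way down to its zero stop (anticlockwise seen from above). Then press the ejector lever at its front fully down so that the fuse rises out of its pocket, take the fuse out and leave it in the small tray. Do not shift the multimeter or the solar cell stand.

Things in the scene. Friction and masses are not known exactly. Their poses are not given: they have to be found in the camera images.
- supply: lamp supply: fixed grey box, 130 (x) by 280 (y) by 66 mm high; origin: centre of underside; its front (lever side) is -x. The top is a guard plate with a round 96 mm opening, centred at x 0, y +65 mm, over the sunk knob and its flat white dial (17 mm above the table); fingers spread wider than 90 mm over their backs do not go in. Fuse pocket at x +5, y -75 mm.
- knob (a joint): angle of the output knob (rad): 0 at the zero stop (where it can turn no further), grows clockwise seen from above, up to 2.4. It starts between 0.7 and 1.4, turns stiffly (0.06 N m) and stays where it is left. Rotation axis is vertical.
- knob_grip (a point): point on the knob's vertical axis to grip at, 39 mm above the table. Knob: black bar 44 by 13 mm, its top at 54 mm (12 mm below the guard's top), on a 46 mm round metal skirt with its top at 23 mm. This point's x axis runs along the bar to the end with the white line and turns with it. At zero the line points to the dial's long thick tick, 135 deg anticlockwise of the supply's +x.
- lever (a joint): ejector lever angle (rad): 0 up (fuse seated), 0.45 fully pressed. It needs about 3 N at the pad, has a hard stop at 0.45, and stays where it is left, holding the fuse up.
- lever_pad (a point): centre of the top of the lever's black pad, 34 mm (x) by 28 mm (y), 6 mm thick, standing out 40 mm in front of the supply's front face. Its top is 47 mm above the table at the start and goes down 25 mm when fully pressed from above, turning about a level axis 55 mm behind it.
- pocket_mouth (a point): centre of the fuse pocket's mouth (24 mm diameter) at the top of the guard plate, 66 mm above the table.
- fuse_center (a point): centre of the fuse, a loose upright ceramic cylinder with steel ends, 22 mm diameter, 36 mm long, about 60 g; z is its long axis. Seated, its top is flush with the guard plate and it cannot be gripped; with the lever fully pressed it stands about 22 mm out of the plate.
- tray: open grey plastic tray, fixed, 140 mm (x) by 120 mm (y), 20 mm high, walls 4 mm, floor 4 mm thick; origin at the centre of its underside, on the table. It stands to the left or the right of the supply.
- meter: multimeter lying on its back, 190 by 88 by 48 mm high, loose; on the other side of the supply from the tray; leave alone. Origin at the centre of its underside.
- cell_stand: solar cell panel (100 by 80 mm) on a rod with a round white base (72 mm diameter), 225 mm high, loose; leave alone. Origin at the centre of its underside.
Things that resemble listed ones, but are neither listed nor needed, are in the scene too. There is more than one size of the tray; the one meant has the size given above.

How it is judged:
On the way, in this order (a step that is already met when the one before it is completed fails the run):
1. the knob is turned down to its zero stop (value of joint knob below 0.1 rad), for 0.2 s.
2. the lever is pressed and the fuse has risen in its pocket (value of joint lever above 0.3 rad and z of fuse_center in the frame of pocket_mouth above -0.005 m and horizontal distance between fuse_center and pocket_mouth below 0.008 m), for 0.1 s.
At the end, for the whole second after the job is handed in: The knob is within 0.1 rad of its zero stop; the fuse lies or stands inside the tray on its floor (centre within the tray's walls, less than 28 mm above the table), released and at rest (value of joint knob below 0.1 rad and x of fuse_center in the frame of tray between -0.066 and 0.066 m and y of fuse_center in the frame of tray between -0.056 and 0.056 m and height (world z) of fuse_center below 0.028 m and linear speed of fuse below 0.03 m/s); the robot touches nothing.
It fails at once if the multimeter is shifted by more than 25 mm (distance of meter from where it was at the start of the episode above 0.025 m).
It fails at once if the solar cell stand is shifted by more than 25 mm (distance of cell_stand from where it was at the start of the episode above 0.025 m).
It also fails if it takes over 61 s, if anything falls off the work surface, if the arm or the gripper's body presses on something with over 40 N, if the wrist force passes 120 N, or if a joint passes its speed limit or range.

## Robot

A 6-joint arm with a two-finger parallel gripper is mounted at the origin on the work surface. World frame = base frame: x ahead of the robot, y to its left, z up, the work surface at z = 0. Lengths are in m, angles in rad, forces in N, time in s.
With the tool pointing down it reaches from about 0.375 to 0.9 m from the base axis. Payload 3.1 kg.
Tool frame: the origin (TCP) lies on the centre line of the jaws, within the pads' length; the fingertips stand robot.tip_reach ahead of it and the grasp point (between the pads) is the TCP (robot.tip_reach is the distance from the TCP to the fingertips, in m); z points along the fingers, y is the direction in which the jaws open and shut (so a half turn about z gives the same grasp; the last joint's range is limited). The gripper opens to 87 mm and grips with 3 to 60 N. Pads are 19 mm wide; open, the fingers measure 117 mm over their backs; the gripper's body (75 mm by 190 mm) begins 51 mm behind the grasp point.
Start: joints at [0.939, 0.527, 1.433, -0, 1.181, -0.178], TCP at [0.274, 0.562, 0.242] pointing down, gripper open.
Joint ranges: [-3.08, 3.08], [-0.75, 2.2], [0.22, 2.44], [-1.43, 4.57], [0, 2.65], [-2.85, 2.85]. Speed limits (rad/s): [2.79, 2.79, 3.14, 3.14, 3.14, 3.14].

## Interface

Orientations are given as a unit quaternion [x, y, z, w].
In Python, from rig import telemetry, viewer, robot gives the robot as it stands. The module is installed in compiled form; this text tells all that it offers.
- The arm moves only by the tool step_arm, never from a script. Its argument "targets" is a list of rows, each an object of numbers: "dx", "dy", "dz": the shift along the tool's x, y, z in m; "rx", "ry", "rz": the turn, a rotation vector about the tool's x, y, z in degrees. In form: [{"dx": .., "dy": .., "dz": .., "rx": .., "ry": .., "rz": ..}, ...]. A call has exactly 5 rows; each row is the pose to reach, as a shift and turn from the pose measured when the call began, along the tool's axes at that moment; what a row does not reach only later rows make up. A row lasts 1/8 s, in which the tool goes at most 62.5 mm and 10.7 degrees, less where a joint would pass 70% of its speed; a pose out of reach is approached as far as the arm can. A call with a gripper value outside its range is refused whole. "gripper" is the opening, from 0 (shut) to 1 (fully open), set as the call begins (left out, the last holds). The fingers move at their own pace and stop on an object; "force" is the grip in N (left out, the last holds). Time passes only in rows, so rows that repeat a pose let the fingers close, or fill a call up. It gives the time, the measured TCP pose, the force and the opening at its end, in the units of the state.
- telemetry.get_obs(): the state, without advancing time (a new reading comes with each control period).
- viewer.camera(name): name is "scene" or "top" or "wrist"; returns a dict with "img" (400x640x3 uint8, blue, green, red), "depth" (400x640 float32, m along the optical axis (not along the pixel's ray), 0 where there is no reading), "K" (3x3 intrinsics, pixels), "R" (3x3) and "t" (3): a world point X has camera coordinates R X + t. Camera axes: x right, y down, z forward; pixel columns grow to the right and rows downward; lengths in m; the calibration is good to about 2 mm. A picture is of the moment at which its call begins.
- robot.hand_in(): hands the job in, once; it reports no verdict.
The state is a dict: "time": time; "q": joint angles; "joint_velocities": joint speeds; "joint_torque": joint torques, N m; "position": TCP position; "tool_rot": TCP orientation; "ft_force": force on the tool from outside, world axes, zero at the start; "moment": the same for the moment, N m; "grip_width": finger opening in m.
Only numpy, scipy, OpenCV 4.12 (cv2) and the standard library are available. Lean on these libraries where they do the work, as an engineer would, in place of code of your own. Each camera call takes 0.05 s, during which the arm holds its last target.

## Working session

There is one attempt and no reset: what is moved stays moved. The work goes in short steps, Python scripts to look and compute and a tool call to move; the robot and the scene stay as the last step left them, time stands still between calls to the robot, and variables do not carry over. Pictures are saved under pics/ and viewed, and the job is handed in when it is done.

Besides the shell and the picture viewer there is one more tool, called as name(argument=value, ...) on one line, values as JSON. step_arm: Moves the arm, as the interface text tells. Its arguments: {"type":"object","properties":{"targets":{"type":"array"},"gripper":{"type":"number"},"force":{"type":"number"}},"required":["targets"]}

```bash
mkdir -p pics; ls; python3 - <<'E'
from rig import telemetry, viewer, robot
import cv2
o=telemetry.get_obs(); print(o); print(robot.tip_reach)
for n in("scene","top","wrist"):
    c=viewer.camera(n); cv2.imwrite(f"pics/{n}0.png",c["img"]); print(n,c["K"].tolist(),c["R"].round(3).tolist(),c["t"].round(3).tolist())
E
```

```text
pics
{'time': 0.0, 'q': array([ 9.38487692e-01,  5.28471175e-01,  1.43390233e+00, -2.48966445e-05,
        1.18136727e+00, -1.78501076e-01]), 'joint_velocities': array([ 2.52904714e-04,  2.14756728e-04, -3.55638723e-05, -7.53738383e-04,
        3.25384254e-05,  1.10388397e-03]), 'joint_torque': array([ 2.18459070e-03, -4.40043032e+01, -1.76595122e+01,  6.34928816e-02,
        5.80347993e-02, -1.61992707e-04]), 'position': array([0.27356224, 0.56118733, 0.24056849]), 'tool_rot': array([ 2.24957003e-01,  9.74368099e-01, -9.91540743e-04, -4.13021784e-04]), 'ft_force': array([-0.08376258,  0.52137475,  0.27290982]), 'moment': array([0.02428441, 0.03691532, 0.01253736]), 'grip_width': 0.08733471606979139}
0.019
scene [[411.5735404075984, 0.0, 321.4549395154231], [0.0, 411.5735404075984, 191.59381710633724], [0.0, 0.0, 1.0]] [[-0.234, 0.972, 0.009], [0.76, 0.189, -0.622], [-0.606, -0.139, -0.783]] [0.109, -0.336, 1.273]
top [[495.1745113106542, 0.0, 318.11585858348013], [0.0, 495.1745113106542, 202.62127487384555], [0.0, 0.0, 1.0]] [[0.01, -1.0, 0.007], [-0.99, -0.011, -0.144], [0.144, -0.006, -0.99]] [0.003, 0.512, 1.47]
wrist [[308.63388651064787, 0.0, 321.19668744802317], [0.0, 308.63388651064787, 202.47110095589437], [0.0, 0.0, 1.0]] [[0.438, 0.899, -0.001], [0.873, -0.425, 0.24], [0.215, -0.106, -0.971]] [-0.625, -0.029, 0.389]
```

View pics/top0.png

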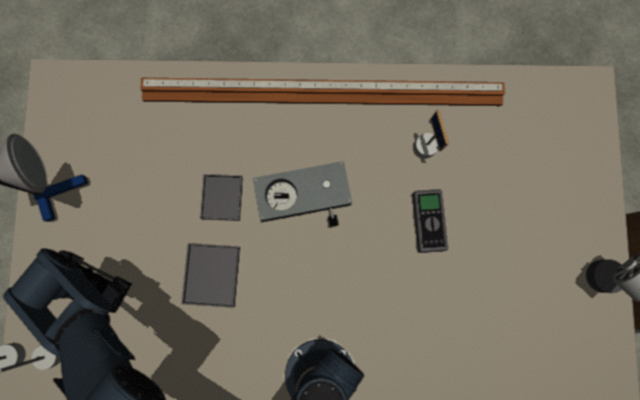

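View pics/scene0.png

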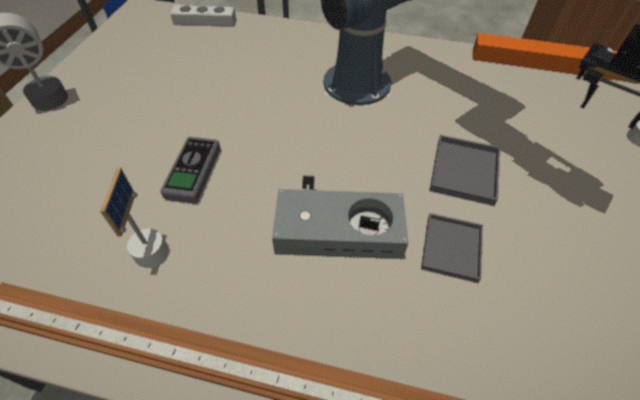

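View pics/wrist0.png

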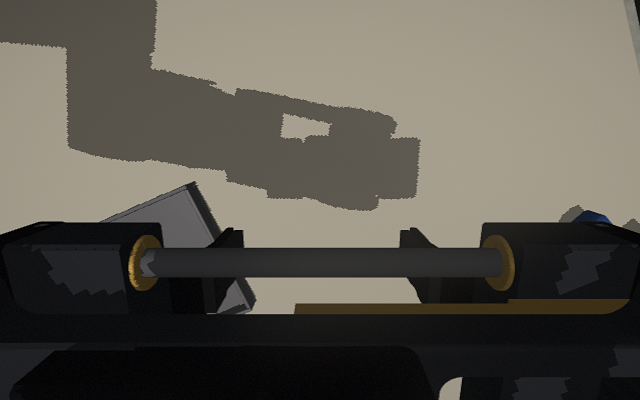

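Top view: supply centred about (302,192), its dial at (281,196), fuse at (326,184) and lever pad at (333,221). The meter is at (430,221) and the cell stand at (428,145). There are two trays, at (222,198) and (211,275), so I'll measure both.

```bash
cat > h.py <<'E'
import numpy as np, cv2
from rig import telemetry, viewer, robot
def cloud(c):
    h,w=c["depth"].shape; u,v=np.meshgrid(np.arange(w),np.arange(h)); d=c["depth"]
    K=c["K"]; P=np.stack([(u-K[0,2])/K[0,0]*d,(v-K[1,2])/K[1,1]*d,d],-1)
    return (P-c["t"])@c["R"]     # R^T (P-t)
def ray(c,u,v,z):
    K=c["K"]; d=c["R"].T@np.array([(u-K[0,2])/K[0,0],(v-K[1,2])/K[1,1],1.]); o=-c["R"].T@c["t"]
    return o+d*(z-o[2])/d[2]
def proj(c,X):
    p=c["K"]@(c["R"]@np.asarray(X,float)+c["t"]); return p[:2]/p[2]
E
python3 - <<'E'
from h import *
for n in("top","scene"):
    c=viewer.camera(n); W=cloud(c)
    if n=="top": cv2.imwrite("pics/topcrop.png",cv2.resize(c["img"][150:320,170:360],None,fx=4,fy=3.5,interpolation=cv2.INTER_CUBIC))
    else: cv2.imwrite("pics/scenecrop.png",cv2.resize(c["img"][120:290,250:510],None,fx=3,fy=3,interpolation=cv2.INTER_CUBIC))
    Z=W[...,2]; ok=c["depth"]>0
    print(n,"table z",np.median(Z[300:380,500:560]) )
    # supply top
    for name,lo,hi in(("plate",.058,.075),("tray",.012,.03),("meter",.03,.056)):
        m=(ok&(Z>lo)&(Z<hi)&(W[...,0]>.2)&(W[...,0]<.8)&(abs(W[...,1])<.5)).astype(np.uint8)
        k,l,s,ce=cv2.connectedComponentsWithStats(m)
        for i in range(1,k):
            if s[i,4]<60: continue
            P=W[l==i][:,:2]; r=cv2.minAreaRect((P*1000).astype(np.float32))
            print(name,s[i,4],ce[i].round(),"rect mm",np.round(r[0],1),np.round(r[1],1),round(r[2],1),"z",np.median(Z[l==i]).round(4))
E
```

```text
top table z 0.0005599969709335871
plate 3227 [307. 189.] rect mm [546.2  56.4] [132.  280.5] 11.6 z 0.0661
tray 258 [221. 195.] rect mm [530.  307.2] [121.5 140.5] 88.1 z 0.0187
tray 594 [281. 195.] rect mm [539.1 122.9] [91.9 92.9] 1.3 z 0.018
tray 289 [194. 275.] rect mm [293.3 352. ] [113.7 182. ] 86.9 z 0.0239
tray 162 [235. 273.] rect mm [289.2 266.2] [178.1  41.8] 0.8 z 0.0238
meter 373 [426. 145.] rect mm [ 697.  -324.1] [71.7 63.5] 18.4 z 0.0454
meter 1704 [431. 220.] rect mm [ 462.3 -334.8] [189.2  88.2] 4.5 z 0.0379
meter 63 [281. 195.] rect mm [531.7 120.5] [42.6 12.2] 89.5 z 0.0526
meter 143 [333. 217.] rect mm [472.  -47.2] [57.5 58.9] 11.5 z 0.047
meter 66 [290. 215.] rect mm [472.2  93.6] [  1.9 174.3] 11.3 z 0.0404
scene table z -0.0003052272580760752
plate 5574 [334. 217.] rect mm [545.5  59.2] [134.3 280.3] 11.4 z 0.0661
tray 929 [468. 170.] rect mm [292.6 331.9] [156.5 185.5] 86.7 z 0.0227
tray 358 [195. 183.] rect mm [ 477.1 -296.4] [ 76.2 203. ] 70.2 z 0.0215
tray 702 [370. 220.] rect mm [508.9 122. ] [84.5 85.8] 45.1 z 0.0169
tray 642 [454. 247.] rect mm [529.5 309.9] [120.5 143.3] 88.4 z 0.0185
tray 180 [154. 257.] rect mm [ 711.  -307.6] [32.3 70.5] 54.4 z 0.0211
tray 548 [338. 251.] rect mm [608.7  71.9] [  4.2 279.9] 11.5 z 0.0208
meter 2052 [190. 167.] rect mm [ 463.4 -331.8] [193.   87.1] 5.0 z 0.0378
meter 160 [308. 182.] rect mm [460.2 -35. ] [37.7 27.5] 9.0 z 0.0467
meter 244 [371. 208.] rect mm [505.7 121.3] [46.3 95.6] 2.9 z 0.0459
meter 214 [369. 222.] rect mm [533.1 122.8] [43.6 14.9] 89.5 z 0.0507
meter 883 [146. 245.] rect mm [ 699.1 -324.3] [70.4 71.2] 55.9 z 0.0454
meter 873 [340. 246.] rect mm [609.2  72. ] [  4.9 279.6] 11.5 z 0.043
```

View pics/topcrop.png

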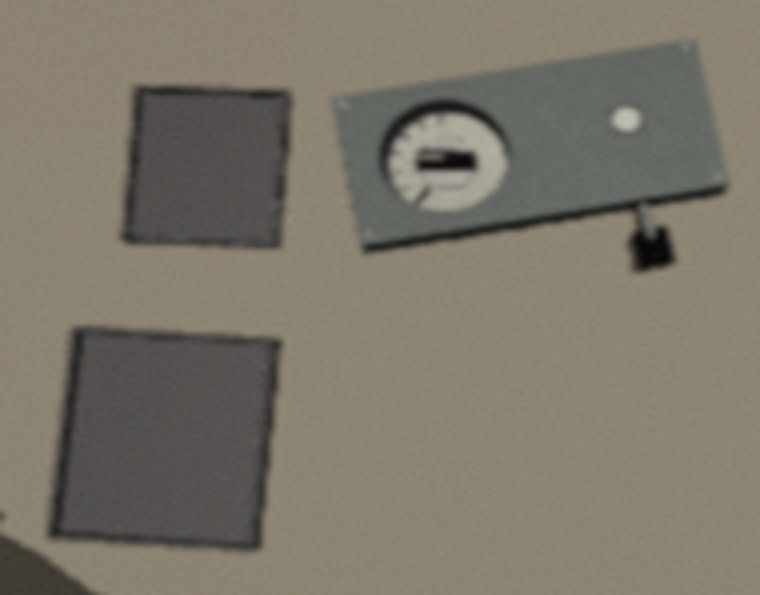

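View pics/scenecrop.png

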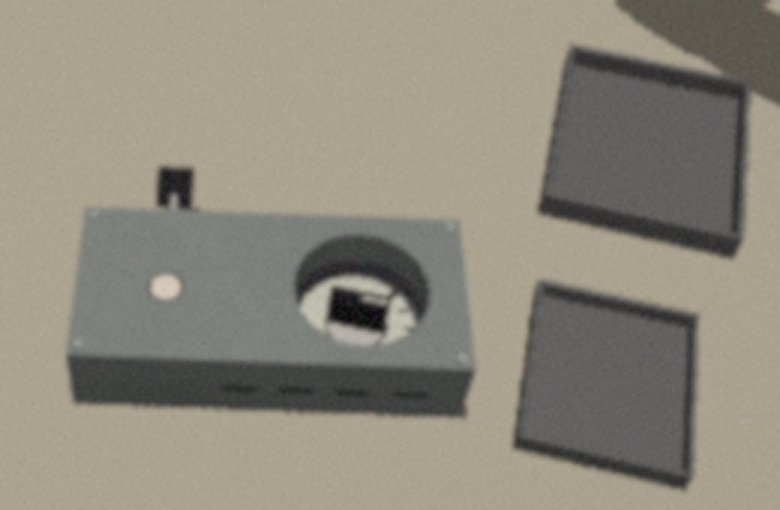

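Two trays: (222,198) in the top view measures 140 x 121 mm, and (211,275) measures about 180 x 155 mm. The enlarged crop agrees, so the one meant is (222,198), at (0.530, 0.308). The supply is at (0.546, 0.058) with a yaw of about 11.5°. The bar lies along world y with its white line towards +y, so the knob is about 1 rad from zero. Next I move over the knob.

```bash
cat >> h.py <<'E'
from scipy.spatial.transform import Rotation as Ro
def go(x,y,z,yang):
    "tool down, tool y at world angle yang deg; prints shift/turn in tool axes"
    o=telemetry.get_obs(); R0=Ro.from_quat(o["tool_rot"]); a=np.radians(yang)
    ty=np.array([np.cos(a),np.sin(a),0]); tz=np.array([0,0,-1.]); tx=np.cross(ty,tz)
    R1=Ro.from_matrix(np.stack([tx,ty,tz],1))
    d=R0.inv().apply(np.array([x,y,z])-o["position"]); r=(R0.inv()*R1).as_rotvec(degrees=True)
    print("t",round(o["time"],2),"pos",o["position"].round(4),"F",o["ft_force"].round(1),"w",round(o["grip_width"],4))
    print("d mm",(d*1000).round(1),"rot",r.round(2))
E
python3 -c "
from h import *
go(.533,.1215,.16,0)"
```

```text
t 0.25 pos [0.2738 0.5615 0.2411] F [ 0.   0.8 -0.3] w 0.0872
d mm [-425.9 -281.7   81.3] rot [-6.0e-02  2.0e-02  6.4e+01]
```

step_arm(targets=[{"dx": -0.05, "dy": -0.033, "dz": 0.01, "rz": 9}, {"dx": -0.1, "dy": -0.066, "dz": 0.02, "rz": 18}, {"dx": -0.15, "dy": -0.099, "dz": 0.03, "rz": 27}, {"dx": -0.2, "dy": -0.132, "dz": 0.04, "rz": 36}, {"dx": -0.25, "dy": -0.165, "dz": 0.05, "rz": 45}], gripper=0.4, force=30)

```text
invalid input
```

```bash
python3 -c "
from h import *
go(.533,.1215,.16,0)"
```

```text
t 0.25 pos [0.2738 0.5615 0.2411] F [ 0.   0.8 -0.3] w 0.0872
d mm [-425.9 -281.7   81.3] rot [-6.0e-02  2.0e-02  6.4e+01]
```

step_arm(targets=[{"dx": -0.05, "dy": -0.033, "dz": 0.01, "rx": 0, "ry": 0, "rz": 9}, {"dx": -0.1, "dy": -0.066, "dz": 0.02, "rx": 0, "ry": 0, "rz": 18}, {"dx": -0.15, "dy": -0.099, "dz": 0.03, "rx": 0, "ry": 0, "rz": 27}, {"dx": -0.2, "dy": -0.132, "dz": 0.04, "rx": 0, "ry": 0, "rz": 36}, {"dx": -0.25, "dy": -0.165, "dz": 0.05, "rx": 0, "ry": 0, "rz": 45}], gripper=0.4, force=30)

```text
time: 0.88
position: [0.427, 0.302, 0.1911]
tool_rot: [0.583, 0.813, -0.0, 0.0]
ft_force: [0.4, 0.7, -0.7]
grip_width: 0.0452
```

```bash
python3 -c "
from h import *
go(.533,.1215,.16,0)"
```

```text
t 0.88 pos [0.427  0.302  0.1911] F [ 0.4  0.7 -0.7] w 0.0452
d mm [-204.9   42.5   31.2] rot [ 0.    0.03 18.72]
```

step_arm(targets=[{"dx": -0.051, "dy": 0.011, "dz": 0.008, "rx": 0, "ry": 0, "rz": 5}, {"dx": -0.102, "dy": 0.021, "dz": 0.016, "rx": 0, "ry": 0, "rz": 10}, {"dx": -0.154, "dy": 0.032, "dz": 0.023, "rx": 0, "ry": 0, "rz": 14}, {"dx": -0.205, "dy": 0.0425, "dz": 0.031, "rx": 0, "ry": 0, "rz": 18.7}, {"dx": -0.205, "dy": 0.0425, "dz": 0.031, "rx": 0, "ry": 0, "rz": 18.7}])

```text
time: 1.5
position: [0.5355, 0.1182, 0.1597]
tool_rot: [0.709, 0.705, 0.0, 0.001]
ft_force: [0.0, 0.2, -0.2]
grip_width: 0.0349
```

```bash
python3 - <<'E'
from h import *
go(.533,.1215,.047,0)
c=viewer.camera("wrist"); cv2.imwrite("pics/w1.png",c["img"])
print(proj(c,[.533,.1215,.054]),proj(c,[.533,.1215,.066]))
W=cloud(c);Z=W[...,2]
m=((c["depth"]>0)&(Z>.046)&(Z<.06)&(np.hypot(W[...,0]-.533,W[...,1]-.1215)<.04)).astype(np.uint8)
P=W[m>0];print(len(P));r=cv2.minAreaRect((P[:,:2]*1000).astype(np.float32));print(r,np.median(P[:,2]))
E
```

```text
t 1.5 pos [0.5355 0.1182 0.1597] F [ 0.   0.2 -0.2] w 0.0349
d mm [  3.4  -2.6 112.7] rot [ 0.09  0.06 -0.29]
[318.0263264  203.80386568] [317.89821125 207.51566263]
787
((532.5169067382812, 124.07106018066406), (43.510250091552734, 12.534257888793945), 89.4164047241211) 0.05343832421143818
```

View pics/w1.png

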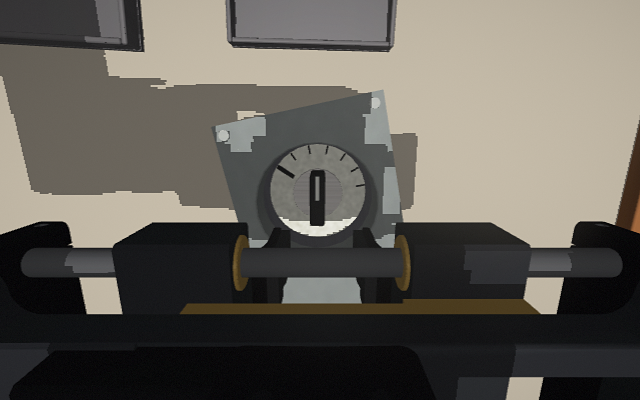

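The wrist view shows the bar at (317,198), with its white line pointing up (+y), and the thick zero tick at (286,171). The bar's axis is at about 89.5°, so it needs about 57° anticlockwise. I'll descend around the bar.

step_arm(targets=[{"dx": 0.004, "dy": -0.003, "dz": 0.028, "rx": 0, "ry": 0, "rz": 0}, {"dx": 0.004, "dy": -0.003, "dz": 0.056, "rx": 0, "ry": 0, "rz": 0}, {"dx": 0.004, "dy": -0.003, "dz": 0.084, "rx": 0, "ry": 0, "rz": 0}, {"dx": 0.004, "dy": -0.003, "dz": 0.112, "rx": 0, "ry": 0, "rz": 0}, {"dx": 0.004, "dy": -0.003, "dz": 0.113, "rx": 0, "ry": 0, "rz": 0}])

```text
time: 2.17
position: [0.5284, 0.1251, 0.0454]
tool_rot: [0.707, 0.707, -0.002, -0.002]
ft_force: [-0.1, 0.6, 0.3]
grip_width: 0.035
```

```bash
python3 -c "
from h import *
go(.5325,.1225,.047,-.5)"
```

```text
t 2.17 pos [0.5284 0.1251 0.0454] F [-0.1  0.6  0.3] w 0.035
d mm [-2.6  4.1 -1.6] rot [-0.31  0.02  0.45]
```

step_arm(targets=[{"dx": -0.003, "dy": 0.004, "dz": -0.001, "rx": 0, "ry": 0, "rz": 0.5}, {"dx": -0.003, "dy": 0.004, "dz": -0.001, "rx": 0, "ry": 0, "rz": 0.5}, {"dx": -0.003, "dy": 0.004, "dz": -0.001, "rx": 0, "ry": 0, "rz": 0.5}, {"dx": -0.003, "dy": 0.004, "dz": -0.001, "rx": 0, "ry": 0, "rz": 0.5}, {"dx": -0.003, "dy": 0.004, "dz": -0.001, "rx": 0, "ry": 0, "rz": 0.5}])

```text
time: 2.8
position: [0.5325, 0.1221, 0.0466]
tool_rot: [0.711, 0.704, -0.002, -0.002]
ft_force: [-0.5, 0.6, 0.5]
grip_width: 0.0345
```

step_arm(targets=[{"dx": 0, "dy": 0, "dz": 0, "rx": 0, "ry": 0, "rz": 0}, {"dx": 0, "dy": 0, "dz": 0, "rx": 0, "ry": 0, "rz": 0}, {"dx": 0, "dy": 0, "dz": 0, "rx": 0, "ry": 0, "rz": 0}, {"dx": 0, "dy": 0, "dz": 0, "rx": 0, "ry": 0, "rz": 0}, {"dx": 0, "dy": 0, "dz": 0, "rx": 0, "ry": 0, "rz": 0}], gripper=0, force=25)

```text
time: 3.42
position: [0.5322, 0.1221, 0.0466]
tool_rot: [0.711, 0.704, -0.002, -0.002]
ft_force: [-1.1, -0.1, 1.5]
grip_width: 0.013
```

```bash
python3 -c "
from h import *
go(.5325,.1225,.047,57)"
```

```text
t 3.42 pos [0.5322 0.1221 0.0466] F [-1.1 -0.1  1.5] w 0.013
d mm [ 0.4  0.3 -0.4] rot [ -0.31  -0.15 -57.56]
```

Gripped at 13.0 mm, which is the bar's width. I now turn it anticlockwise, which is negative rz.

step_arm(targets=[{"dx": 0, "dy": 0, "dz": 0, "rx": 0, "ry": 0, "rz": -8}, {"dx": 0, "dy": 0, "dz": 0, "rx": 0, "ry": 0, "rz": -16}, {"dx": 0, "dy": 0, "dz": 0, "rx": 0, "ry": 0, "rz": -24}, {"dx": 0, "dy": 0, "dz": 0, "rx": 0, "ry": 0, "rz": -32}, {"dx": 0, "dy": 0, "dz": 0, "rx": 0, "ry": 0, "rz": -40}])

```text
time: 4.05
position: [0.5327, 0.1223, 0.0466]
tool_rot: [0.425, 0.905, -0.001, -0.002]
ft_force: [0.1, 0.5, -0.3]
grip_width: 0.0132
```

```bash
python3 -c "
from h import *
go(.5325,.1225,.047,57);print(telemetry.get_obs()['moment'])"
```

```text
t 4.05 pos [0.5327 0.1223 0.0466] F [ 0.1  0.5 -0.3] w 0.0132
d mm [ 0.3  0.  -0.4] rot [ -0.16  -0.2  -17.32]
[ 0.10302417 -0.18009338 -0.07930055]
```

step_arm(targets=[{"dx": 0, "dy": 0, "dz": 0, "rx": 0, "ry": 0, "rz": -5}, {"dx": 0, "dy": 0, "dz": 0, "rx": 0, "ry": 0, "rz": -10}, {"dx": 0, "dy": 0, "dz": 0, "rx": 0, "ry": 0, "rz": -15}, {"dx": 0, "dy": 0, "dz": 0, "rx": 0, "ry": 0, "rz": -18}, {"dx": 0, "dy": 0, "dz": 0, "rx": 0, "ry": 0, "rz": -20}])

```text
time: 4.68
position: [0.5329, 0.1224, 0.0466]
tool_rot: [0.262, 0.965, -0.0, -0.002]
ft_force: [-0.4, 0.4, -0.5]
grip_width: 0.013
```

```bash
python3 -c "
from h import *
go(.5325,.1225,.047,57);print(telemetry.get_obs()['moment'])"
```

```text
t 4.67 pos [0.5329 0.1224 0.0466] F [-0.4  0.4 -0.5] w 0.013
d mm [ 0.4 -0.1 -0.4] rot [-0.08 -0.22  2.62]
[ 0.01077738  0.00886167 -0.57349573]
```

The moment rose to 0.57 N m from 0.08 while turning, so the knob is at its stop. I release it and retract.

step_arm(targets=[{"dx": 0, "dy": 0, "dz": 0, "rx": 0, "ry": 0, "rz": 0}, {"dx": 0, "dy": 0, "dz": 0, "rx": 0, "ry": 0, "rz": 0}, {"dx": 0, "dy": 0, "dz": 0, "rx": 0, "ry": 0, "rz": 0}, {"dx": 0, "dy": 0, "dz": 0, "rx": 0, "ry": 0, "rz": 0}, {"dx": 0, "dy": 0, "dz": 0, "rx": 0, "ry": 0, "rz": 0}], gripper=0.4)

```text
time: 5.3
position: [0.5329, 0.1224, 0.0466]
tool_rot: [0.262, 0.965, -0.0, -0.002]
ft_force: [0.6, -0.1, -0.7]
grip_width: 0.0342
```

step_arm(targets=[{"dx": 0, "dy": 0, "dz": -0.025, "rx": 0, "ry": 0, "rz": 0}, {"dx": 0, "dy": 0, "dz": -0.05, "rx": 0, "ry": 0, "rz": 0}, {"dx": 0, "dy": 0, "dz": -0.08, "rx": 0, "ry": 0, "rz": 0}, {"dx": 0, "dy": 0, "dz": -0.12, "rx": 0, "ry": 0, "rz": 0}, {"dx": 0, "dy": 0, "dz": -0.12, "rx": 0, "ry": 0, "rz": 0}])

```text
time: 5.92
position: [0.5355, 0.1224, 0.1695]
tool_rot: [0.262, 0.965, 0.001, 0.001]
ft_force: [-0.0, -0.7, -0.7]
grip_width: 0.0346
```

```bash
python3 - <<'E'
from h import *
c=viewer.camera("wrist"); cv2.imwrite("pics/w2.png",c["img"])
W=cloud(c);Z=W[...,2]
m=((c["depth"]>0)&(Z>.046)&(Z<.058)&(np.hypot(W[...,0]-.533,W[...,1]-.1215)<.04)).astype(np.uint8)
P=W[m>0];print(len(P));r=cv2.minAreaRect((P[:,:2]*1000).astype(np.float32));print(r)
go(.458,-.036,.13,101.5)
E
```

```text
742
((532.02197265625, 124.01953125), (12.946578025817871, 43.9883918762207), 56.668121337890625)
t 5.97 pos [0.5342 0.1224 0.1678] F [-0.2  0.9  0.3] w 0.0348
d mm [ -14.4 -175.2   37.8] rot [ 4.000e-02 -5.000e-02 -4.187e+01]
```

View pics/w2.png

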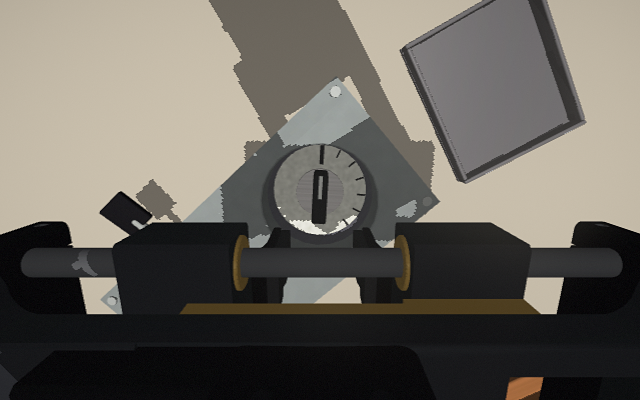

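The line now points at the thick tick (322,153). The bar's axis is at 146.7°, against an expected zero of 146.5°. Next, the lever, with the jaws closed.

step_arm(targets=[{"dx": -0.003, "dy": -0.035, "dz": 0.0, "rx": 0, "ry": 0, "rz": -8}, {"dx": -0.006, "dy": -0.07, "dz": 0.0, "rx": 0, "ry": 0, "rz": -16}, {"dx": -0.009, "dy": -0.105, "dz": 0.01, "rx": 0, "ry": 0, "rz": -25}, {"dx": -0.012, "dy": -0.14, "dz": 0.02, "rx": 0, "ry": 0, "rz": -34}, {"dx": -0.014, "dy": -0.175, "dz": 0.038, "rx": 0, "ry": 0, "rz": -42}], gripper=0)

```text
time: 6.6
position: [0.4567, -0.0364, 0.1287]
tool_rot: [-0.104, 0.995, 0.001, -0.001]
ft_force: [0.8, -0.6, 0.2]
grip_width: 0.0014
```

```bash
python3 - <<'E'
from h import *
c=viewer.camera("scene"); W=cloud(c);Z=W[...,2]
cv2.imwrite("pics/s3.png",cv2.resize(c["img"][120:290,230:490],None,fx=3,fy=3))
p=proj(c,[.458,-.036,.047]);print(p)
m=((c["depth"]>0)&(Z>.044)&(Z<.05)&(np.hypot(W[...,0]-.458,W[...,1]+.036)<.03)).astype(np.uint8)
P=W[m>0];print(len(P))
if len(P)>5: print(cv2.minAreaRect((P[:,:2]*1000).astype(np.float32)))
go(.458,-.036,.075,101.5)
E
```

```text
[307.5345936  181.44474663]
124
((461.00677490234375, -34.820220947265625), (36.56510925292969, 27.47508430480957), 8.557303428649902)
t 6.65 pos [ 0.4534 -0.0384  0.1265] F [-2.6 -1.5 -1.2] w 0.0008
d mm [-5.5  1.2 51.5] rot [ 0.19 -0.47  0.53]
```

View pics/s3.png

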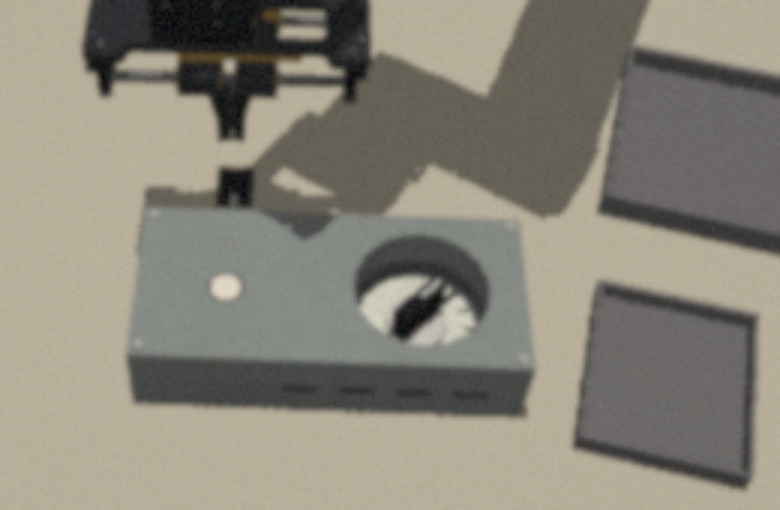

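The shut fingers are just above the pad (about (235,185) in the crop). I descend and press.

step_arm(targets=[{"dx": -0.006, "dy": 0.001, "dz": 0.02, "rx": 0, "ry": 0, "rz": 0}, {"dx": -0.006, "dy": 0.001, "dz": 0.035, "rx": 0, "ry": 0, "rz": 0}, {"dx": -0.006, "dy": 0.001, "dz": 0.05, "rx": 0, "ry": 0, "rz": 0}, {"dx": -0.006, "dy": 0.001, "dz": 0.054, "rx": 0, "ry": 0, "rz": 0}, {"dx": -0.006, "dy": 0.001, "dz": 0.054, "rx": 0, "ry": 0, "rz": 0}])

```text
time: 7.28
position: [0.458, -0.0358, 0.0719]
tool_rot: [-0.105, 0.994, 0.002, -0.005]
ft_force: [0.3, -0.4, 0.6]
grip_width: 0.0001
```

```bash
python3 -c "
from h import *
go(.459,-.0355,.038,101.5)"
```

```text
t 7.28 pos [ 0.458  -0.0358  0.0719] F [ 0.3 -0.4  0.6] w 0.0001
d mm [-1.4 -0.1 33.9] rot [ 0.25 -0.56  0.52]
```

step_arm(targets=[{"dx": -0.001, "dy": 0, "dz": 0.008, "rx": 0, "ry": 0, "rz": 0}, {"dx": -0.001, "dy": 0, "dz": 0.015, "rx": 0, "ry": 0, "rz": 0}, {"dx": -0.001, "dy": 0, "dz": 0.021, "rx": 0, "ry": 0, "rz": 0}, {"dx": -0.001, "dy": 0, "dz": 0.026, "rx": 0, "ry": 0, "rz": 0}, {"dx": -0.001, "dy": 0, "dz": 0.03, "rx": 0, "ry": 0, "rz": 0}])

```text
time: 7.9
position: [0.4592, -0.0355, 0.0433]
tool_rot: [-0.105, 0.995, 0.001, -0.004]
ft_force: [-5.6, 0.5, 50.4]
grip_width: 0.0002
```

```bash
python3 -c "
from h import *
go(.459,-.0355,.038,101.5)"
```

```text
t 7.9 pos [ 0.4592 -0.0355  0.0433] F [-5.6  0.5 50.4] w 0.0002
d mm [0.2 0.  5.3] rot [ 0.21 -0.46  0.5 ]
```

50 N means it is at the hard stop. I back off now and check.

step_arm(targets=[{"dx": 0, "dy": 0, "dz": -0.005, "rx": 0, "ry": 0, "rz": 0}, {"dx": 0, "dy": 0, "dz": -0.03, "rx": 0, "ry": 0, "rz": 0}, {"dx": 0, "dy": 0, "dz": -0.06, "rx": 0, "ry": 0, "rz": 0}, {"dx": 0, "dy": 0, "dz": -0.09, "rx": 0, "ry": 0, "rz": 0}, {"dx": 0, "dy": 0, "dz": -0.12, "rx": 0, "ry": 0, "rz": 0}])

```text
time: 8.52
position: [0.4605, -0.0357, 0.1639]
tool_rot: [-0.105, 0.995, 0.001, -0.004]
ft_force: [0.7, 0.3, -0.6]
grip_width: 0.0004
```

```bash
python3 - <<'E'
from h import *
for n in("scene","top"):
    c=viewer.camera(n); W=cloud(c);Z=W[...,2]
    if n=="scene": cv2.imwrite("pics/s4.png",cv2.resize(c["img"][120:290,230:490],None,fx=3,fy=3))
    m=(c["depth"]>0)&(np.hypot(W[...,0]-.566,W[...,1]+.015)<.02)&(Z>.075)&(Z<.1)
    P=W[m];print(n,len(P), P.mean(0) if len(P) else "", P[:,2].max() if len(P) else "")
    T=W[m&(Z>.084)]; 
    if len(T): print("top face",T.mean(0),cv2.minEnclosingCircle((T[:,:2]*1000).astype(np.float32)))
    m=(c["depth"]>0)&(np.hypot(W[...,0]-.458,W[...,1]+.036)<.01)&(Z<.06)
    P=W[m];print("pad z",np.median(P[:,2]) if len(P) else "")
go(.566,-.0147,.14,101.5)
E
```

```text
scene 109 [ 0.56679201 -0.01249117  0.08597614] 0.09032404279432546
top face [ 0.56515572 -0.01308947  0.08781189] ((564.6893310546875, -13.702229499816895), 11.742035865783691)
pad z 0.022501730174014866
top 0  
pad z 
t 8.62 pos [ 0.4625 -0.0362  0.1656] F [ 0.7 -0.8 -0. ] w 0.0002
d mm [-105.8   -0.5   25.4] rot [ 0.02 -0.1   0.51]
```

View pics/s4.png

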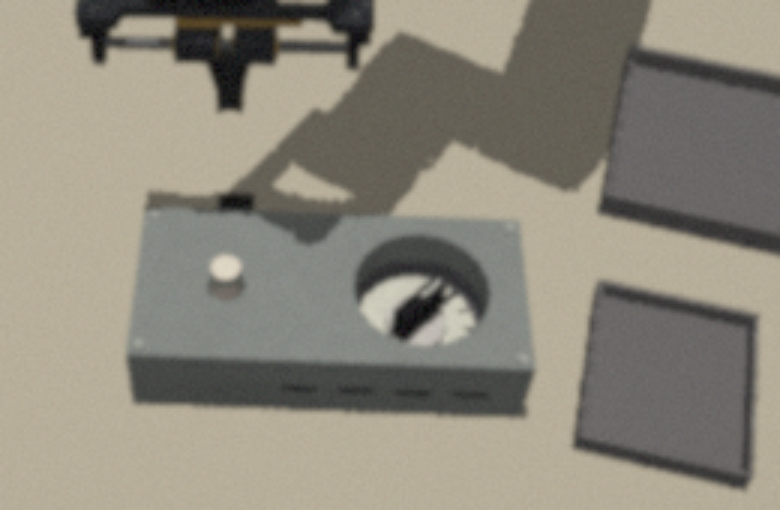

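The fuse stands up (crop (225,275)) with its top at 88 mm, and the pad is at 22.5 mm, so the lever is fully down. The fuse is at (0.565, -0.014). I move over it with the jaws open.

step_arm(targets=[{"dx": -0.035, "dy": 0, "dz": 0, "rx": 0, "ry": 0, "rz": 0}, {"dx": -0.07, "dy": 0, "dz": 0, "rx": 0, "ry": 0, "rz": 0}, {"dx": -0.1045, "dy": -0.001, "dz": 0.01, "rx": 0, "ry": 0, "rz": 0.5}, {"dx": -0.1045, "dy": -0.001, "dz": 0.025, "rx": 0, "ry": 0, "rz": 0.5}, {"dx": -0.1045, "dy": -0.001, "dz": 0.025, "rx": 0, "ry": 0, "rz": 0.5}], gripper=0.6)

```text
time: 9.25
position: [0.5622, -0.0149, 0.1377]
tool_rot: [-0.1, 0.995, 0.001, -0.004]
ft_force: [-1.3, -0.4, -0.7]
grip_width: 0.0423
```

```bash
python3 - <<'E'
from h import *
c=viewer.camera("wrist"); cv2.imwrite("pics/w5.png",c["img"])
W=cloud(c);Z=W[...,2]
m=(c["depth"]>0)&(np.hypot(W[...,0]-.565,W[...,1]+.014)<.025)&(Z>.084)&(Z<.092)
T=W[m];print(len(T),T.mean(0) if len(T) else "", cv2.minEnclosingCircle((T[:,:2]*1000).astype(np.float32)) if len(T) else "")
go(.565,-.014,.089,101.5)
E
```

```text
899 [ 0.56262371 -0.01249052  0.08727441] ((563.0733642578125, -12.320262908935547), 11.55819034576416)
t 9.3 pos [ 0.5626 -0.0151  0.1386] F [-0.5 -0.5  0.2] w 0.046
d mm [-2.9  0.5 49.6] rot [ 0.14 -0.37  0.  ]
```

View pics/w5.png

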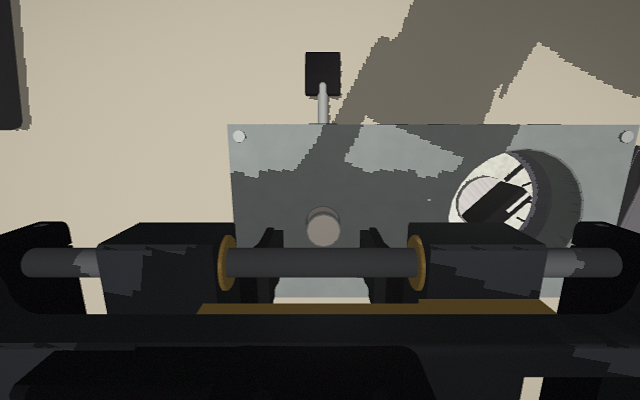

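The fuse is centred between the open jaws (323,228). I descend and grip.

step_arm(targets=[{"dx": -0.002, "dy": 0.0005, "dz": 0.015, "rx": 0, "ry": 0, "rz": 0}, {"dx": -0.002, "dy": 0.0005, "dz": 0.03, "rx": 0, "ry": 0, "rz": 0}, {"dx": -0.002, "dy": 0.0005, "dz": 0.042, "rx": 0, "ry": 0, "rz": 0}, {"dx": -0.002, "dy": 0.0005, "dz": 0.048, "rx": 0, "ry": 0, "rz": 0}, {"dx": -0.002, "dy": 0.0005, "dz": 0.048, "rx": 0, "ry": 0, "rz": 0}])

```text
time: 9.93
position: [0.5638, -0.0142, 0.09]
tool_rot: [-0.1, 0.995, 0.001, -0.004]
ft_force: [-0.2, -0.1, -0.9]
grip_width: 0.0519
```

step_arm(targets=[{"dx": 0, "dy": 0, "dz": 0, "rx": 0, "ry": 0, "rz": 0}, {"dx": 0, "dy": 0, "dz": 0, "rx": 0, "ry": 0, "rz": 0}, {"dx": 0, "dy": 0, "dz": 0, "rx": 0, "ry": 0, "rz": 0}, {"dx": 0, "dy": 0, "dz": 0, "rx": 0, "ry": 0, "rz": 0}, {"dx": 0, "dy": 0, "dz": 0, "rx": 0, "ry": 0, "rz": 0}], gripper=0, force=20)

```text
time: 10.55
position: [0.564, -0.0142, 0.0902]
tool_rot: [-0.1, 0.995, 0.001, -0.004]
ft_force: [0.4, -0.4, 1.2]
grip_width: 0.0212
```

```bash
python3 -c "
from h import *
go(.565,-.014,.15,101.5)"
```

```text
t 10.55 pos [ 0.564  -0.0142  0.0902] F [ 0.4 -0.4  1.2] w 0.0212
d mm [ -0.6   0.2 -59.8] rot [ 0.15 -0.41  0.  ]
```

step_arm(targets=[{"dx": 0, "dy": 0, "dz": -0.015, "rx": 0, "ry": 0, "rz": 0}, {"dx": 0, "dy": 0, "dz": -0.03, "rx": 0, "ry": 0, "rz": 0}, {"dx": 0, "dy": 0, "dz": -0.05, "rx": 0, "ry": 0, "rz": 0}, {"dx": 0, "dy": 0, "dz": -0.075, "rx": 0, "ry": 0, "rz": 0}, {"dx": 0, "dy": 0, "dz": -0.075, "rx": 0, "ry": 0, "rz": 0}])

```text
time: 11.18
position: [0.5661, -0.0146, 0.168]
tool_rot: [-0.1, 0.995, -0.0, -0.001]
ft_force: [0.4, -0.6, -0.0]
grip_width: 0.0215
```

```bash
python3 - <<'E'
from h import *
c=viewer.camera("scene"); cv2.imwrite("pics/s6.png",cv2.resize(c["img"][90:290,230:490],None,fx=3,fy=3))
go(.530,.308,.165,101.5)
E
```

```text
t 11.22 pos [ 0.5651 -0.0144  0.1666] F [-0.1  0.2 -1.1] w 0.0213
d mm [-30.  323.    1.9] rot [ 0.08 -0.26  0.01]
```

View pics/s6.png

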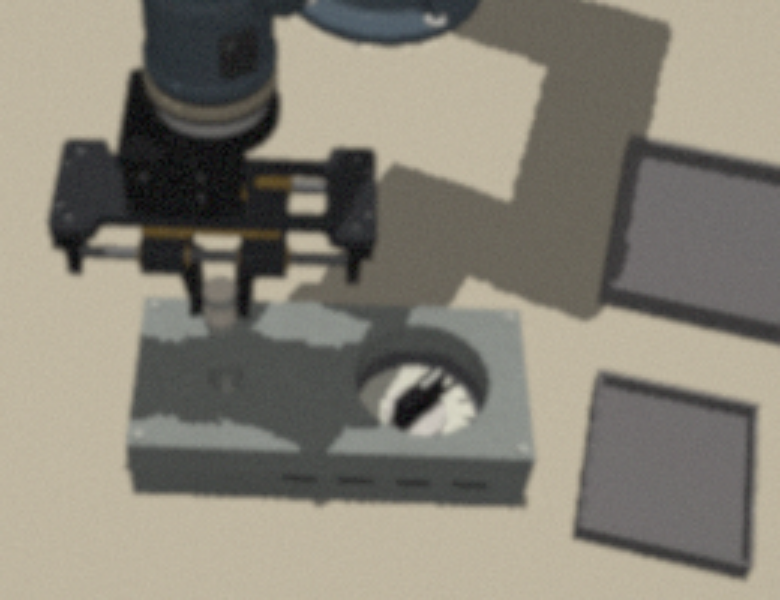

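The fuse is out of its pocket and between the jaws (220,305). I carry it to the tray.

step_arm(targets=[{"dx": -0.005, "dy": 0.045, "dz": 0, "rx": 0, "ry": 0, "rz": 0}, {"dx": -0.009, "dy": 0.09, "dz": 0, "rx": 0, "ry": 0, "rz": 0}, {"dx": -0.013, "dy": 0.135, "dz": 0, "rx": 0, "ry": 0, "rz": 0}, {"dx": -0.017, "dy": 0.18, "dz": 0, "rx": 0, "ry": 0, "rz": 0}, {"dx": -0.021, "dy": 0.225, "dz": 0, "rx": 0, "ry": 0, "rz": 0}])

```text
time: 11.85
position: [0.5397, 0.2115, 0.1657]
tool_rot: [-0.1, 0.995, 0.0, -0.003]
ft_force: [0.3, 0.0, -0.5]
grip_width: 0.0215
```

step_arm(targets=[{"dx": -0.005, "dy": 0.045, "dz": 0, "rx": 0, "ry": 0, "rz": 0}, {"dx": -0.009, "dy": 0.08, "dz": 0, "rx": 0, "ry": 0, "rz": 0}, {"dx": -0.009, "dy": 0.098, "dz": 0, "rx": 0, "ry": 0, "rz": 0}, {"dx": -0.009, "dy": 0.098, "dz": 0, "rx": 0, "ry": 0, "rz": 0}, {"dx": -0.009, "dy": 0.098, "dz": 0, "rx": 0, "ry": 0, "rz": 0}])

```text
time: 12.48
position: [0.5289, 0.308, 0.1654]
tool_rot: [-0.1, 0.995, -0.0, -0.004]
ft_force: [1.6, -0.3, -0.4]
grip_width: 0.0211
```

```bash
python3 - <<'E'
from h import *
c=viewer.camera("scene"); cv2.imwrite("pics/s7.png",cv2.resize(c["img"][90:290,350:610],None,fx=3,fy=3))
go(.530,.308,.043,101.5)
E
```

```text
t 12.53 pos [0.5291 0.3078 0.1655] F [ 0.2 -0.5 -0.8] w 0.0213
d mm [-1.900e+00 -1.000e-01  1.225e+02] rot [ 0.04 -0.44 -0.08]
```

View pics/s7.png

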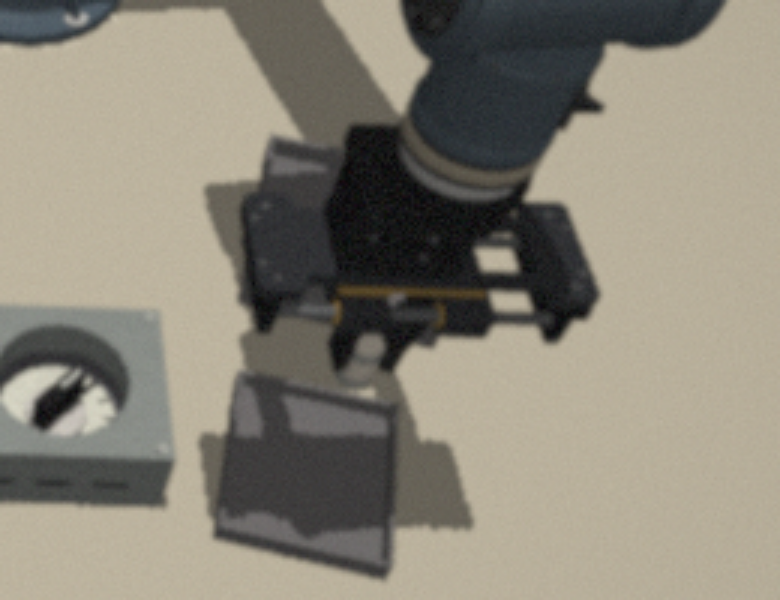

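Fuse is still held (360,360 in the crop). I lower it into the tray.

step_arm(targets=[{"dx": -0.001, "dy": 0, "dz": 0.035, "rx": 0, "ry": 0, "rz": 0}, {"dx": -0.001, "dy": 0, "dz": 0.07, "rx": 0, "ry": 0, "rz": 0}, {"dx": -0.001, "dy": 0, "dz": 0.1, "rx": 0, "ry": 0, "rz": 0}, {"dx": -0.001, "dy": 0, "dz": 0.115, "rx": 0, "ry": 0, "rz": 0}, {"dx": -0.001, "dy": 0, "dz": 0.119, "rx": 0, "ry": 0, "rz": 0}])

```text
time: 13.15
position: [0.5292, 0.3071, 0.0459]
tool_rot: [-0.099, 0.995, -0.0, -0.004]
ft_force: [0.4, -0.3, -0.3]
grip_width: 0.0215
```

```bash
python3 - <<'E'
from h import *
c=viewer.camera("scene"); cv2.imwrite("pics/s8.png",cv2.resize(c["img"][150:310,390:550],None,fx=3.7,fy=3.7))
go(.530,.308,.042,101.5)
E
```

```text
t 13.2 pos [0.5294 0.3074 0.0462] F [-0.3 -0.1 -0.5] w 0.0213
d mm [-0.7  0.5  4.2] rot [ 0.04 -0.46 -0.13]
```

View pics/s8.png

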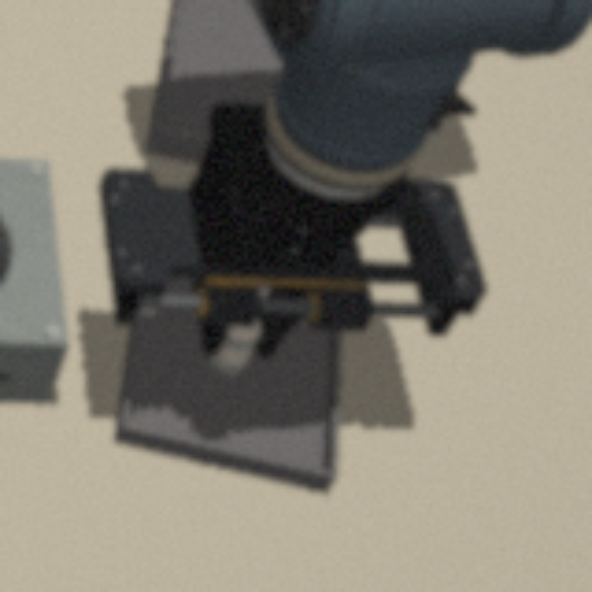

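The fuse is inside the tray walls, about 4 mm above the floor. I go down the last bit, release and retract.

step_arm(targets=[{"dx": 0, "dy": 0, "dz": 0.002, "rx": 0, "ry": 0, "rz": 0}, {"dx": 0, "dy": 0, "dz": 0.003, "rx": 0, "ry": 0, "rz": 0}, {"dx": 0, "dy": 0, "dz": 0.004, "rx": 0, "ry": 0, "rz": 0}, {"dx": 0, "dy": 0, "dz": 0.004, "rx": 0, "ry": 0, "rz": 0}, {"dx": 0, "dy": 0, "dz": 0.004, "rx": 0, "ry": 0, "rz": 0}])

```text
time: 13.82
position: [0.5297, 0.3076, 0.0426]
tool_rot: [-0.099, 0.995, 0.0, -0.004]
ft_force: [0.6, -0.3, 1.5]
grip_width: 0.0215
```

step_arm(targets=[{"dx": 0, "dy": 0, "dz": 0, "rx": 0, "ry": 0, "rz": 0}, {"dx": 0, "dy": 0, "dz": 0, "rx": 0, "ry": 0, "rz": 0}, {"dx": 0, "dy": 0, "dz": 0, "rx": 0, "ry": 0, "rz": 0}, {"dx": 0, "dy": 0, "dz": 0, "rx": 0, "ry": 0, "rz": 0}, {"dx": 0, "dy": 0, "dz": 0, "rx": 0, "ry": 0, "rz": 0}], gripper=0.5)

```text
time: 14.45
position: [0.5297, 0.3076, 0.0426]
tool_rot: [-0.099, 0.995, 0.0, -0.004]
ft_force: [-0.8, -0.1, -0.3]
grip_width: 0.0432
```

step_arm(targets=[{"dx": 0, "dy": 0, "dz": -0.02, "rx": 0, "ry": 0, "rz": 0}, {"dx": 0, "dy": 0, "dz": -0.05, "rx": 0, "ry": 0, "rz": 0}, {"dx": 0, "dy": 0, "dz": -0.09, "rx": 0, "ry": 0, "rz": 0}, {"dx": 0, "dy": 0, "dz": -0.13, "rx": 0, "ry": 0, "rz": 0}, {"dx": 0, "dy": 0, "dz": -0.16, "rx": 0, "ry": 0, "rz": 0}])

```text
time: 15.08
position: [0.5314, 0.3079, 0.2061]
tool_rot: [-0.099, 0.995, 0.0, -0.002]
ft_force: [0.2, 0.1, -0.3]
grip_width: 0.0437
```

step_arm(targets=[{"dx": 0.03, "dy": 0, "dz": -0.02, "rx": 0, "ry": 0, "rz": 0}, {"dx": 0.06, "dy": 0, "dz": -0.04, "rx": 0, "ry": 0, "rz": 0}, {"dx": 0.09, "dy": 0, "dz": -0.04, "rx": 0, "ry": 0, "rz": 0}, {"dx": 0.1, "dy": 0, "dz": -0.04, "rx": 0, "ry": 0, "rz": 0}, {"dx": 0.1, "dy": 0, "dz": -0.04, "rx": 0, "ry": 0, "rz": 0}])

```text
time: 15.7
position: [0.4336, 0.2883, 0.2472]
tool_rot: [-0.099, 0.995, 0.001, -0.001]
ft_force: [-0.3, 0.6, -1.0]
grip_width: 0.0438
```

```bash
python3 - <<'E'
from h import *
c=viewer.camera("scene"); cv2.imwrite("pics/s9.png",c["img"])
W=cloud(c);Z=W[...,2]
m=(c["depth"]>0)&(abs(W[...,0]-.53)<.06)&(abs(W[...,1]-.308)<.05)&(Z>.01)&(Z<.06)
P=W[m];print("fuse",len(P),P.mean(0).round(4),P[:,2].max())
go(.530,.308,.2,101.5)
for n in("top",):
    c=viewer.camera(n);W=cloud(c);Z=W[...,2]
    for lo,hi in((.03,.056),):
        m=((c["depth"]>0)&(Z>lo)&(Z<hi)&(W[...,0]>.35)&(W[...,0]<.8)&(W[...,1]<-.2)&(W[...,1]>-.45)).astype(np.uint8)
        k,l,s,ce=cv2.connectedComponentsWithStats(m)
        for i in range(1,k):
            if s[i,4]>100: print(cv2.minAreaRect((W[l==i][:,:2]*1000).astype(np.float32)))
    m=(c["depth"]>0)&(Z>.046)&(Z<.058)&(np.hypot(W[...,0]-.533,W[...,1]-.1215)<.03)
    print("knob",m.sum(), cv2.minAreaRect((W[m][:,:2]*1000).astype(np.float32)) if m.sum()>5 else "")
E
```

```text
fuse 158 [0.5347 0.3065 0.0316] 0.04282661759080584
t 15.75 pos [0.4345 0.2884 0.247 ] F [ 1.  -0.4  0.1] w 0.0437
d mm [-97.6   0.3  46.9] rot [ 0.09 -0.09 -0.12]
((697.2438354492188, -324.6372985839844), (71.24868774414062, 64.03861236572266), 10.930652618408203)
((462.6202392578125, -334.88916015625), (188.84759521484375, 87.94649505615234), 4.862771987915039)
knob 60 ((532.7164916992188, 119.53439331054688), (13.159985542297363, 43.735721588134766), 59.67621994018555)
```

View pics/s9.png

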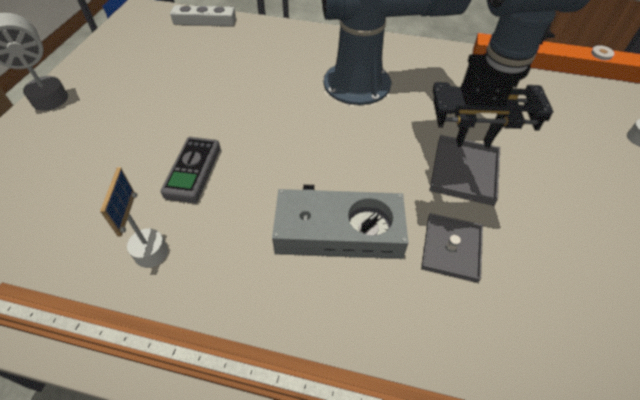

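The fuse stands upright in the small tray (455,243) with its top at about 40 mm. The pocket is empty, the meter and stand have not moved, and the arm is clear.

```bash
python3 -c "
from rig import robot
print(robot.hand_in())"
```

```text
the job is handed in; nothing more can be done
None
```

The lamp supply is out of service and the job was handed in at about 15.8 s of robot time. The system gives no verdict, so what follows rests on my own checks.

- **Knob:** I turned it anticlockwise until the wrist moment jumped from 0.08 to 0.57 N m, meaning it had hit the stop. The close-up camera put the bar at 146.7° against an expected 146.5°. A last, coarser look from the top camera (60 pixels) read 149.7°, a difference I put down to resolution. Both are within the 0.1 rad limit.
- **Lever:** I pressed it to its hard stop, and the pad top ended at 22.5 mm. The force peaked at about 50 N through the fingertips. That is below the 120 N wrist limit and was not on the gripper's body, but it was more than I intended.
- **Fuse:** It rose to 88 mm, I lifted it out, and it now stands upright near the middle of the 140 x 120 mm tray. Its top is at about 40–43 mm, so its centre is at about 22–25 mm, under the 28 mm limit.
- **Multimeter and solar cell stand:** The before and after camera measurements of both agree to within 1 mm.
- **Arm:** It was about 0.25 m above the table and touching nothing at hand-in.

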